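Get the copper pan out from behind the canisters

TASK

Fetch the small copper pan from the baking tray, where three canisters stand in its way: first move all three canisters onto the wooden board, then set the pan in the middle of the warmer's round dark plate, and only then put each canister back upright on the tray in the very spot where it stood at the start. Set things down gently, tip nothing over, and leave the jar, the bowl and the yellow tub alone.

Things in the scene. Friction and masses are not known exactly. Their poses are not given: they have to be found in the camera images.
- can_round: Round steel canister, 60 mm across (lid 62), 134 mm to the lid's top, 164 mm to the knob's top. Origin: centre of the underside, z up. One solid piece, about 0.35 kg: brushed-steel body, pale wooden lid fixed on, and on the lid's centre an upright round wooden knob 24 mm across and 30 mm tall to take it by.
- can_square: Square steel canister, 58 x 58 mm (lid 60), 118 mm to the lid's top, 148 mm to the knob's top. Origin: centre of the underside, z up. One solid piece, about 0.35 kg: brushed-steel body, pale wooden lid fixed on, and on the lid's centre an upright round wooden knob 24 mm across and 30 mm tall to take it by.
- can_flat: Narrow oblong steel canister, 80 mm (its x) by 42 mm (its y), lid 2 mm more, 126 mm to the lid's top, 156 mm to the knob's top. Origin: centre of the underside, z up. One solid piece, about 0.35 kg: brushed-steel body, pale wooden lid fixed on, and on the lid's centre an upright round wooden knob 24 mm across and 30 mm tall to take it by.
- pan: Small lidded copper pan, 74 mm across, 38 mm to the lid's top, on its centre a dark wooden knob 24 mm across and 32 mm tall (top at 70 mm) to take it by; a flat brass handle sticks out to 84 mm from the axis along its x, 25 to 31 mm up. Lid fixed on, about 0.3 kg. Origin: centre of the underside of the round body, z up. The canisters stand around it, on its robot side and to its left and right, too close and too tall for a gripper's body to come down.
- tray: Aluminium baking tray, fixed, 240 mm (x) by 280 mm (y), floor 4 mm above the bench, rim 12 mm high. Origin: centre of its underside. At the start it carries the three canisters and the pan.
- board: Wooden board, fixed, 300 mm (x) by 130 mm (y), 18 mm thick, empty: the side area for the canisters, room for three in a row along its x. Origin: centre of its underside.
- hob: Electric warmer, fixed: white housing 200 mm (x) by 170 mm (y), top at 34 mm, with a round dark steel plate 130 mm across whose top is 40 mm above the bench. Origin: under the plate's centre, at bench height; a flat control dial (14 mm high on the housing) lies at x = -95 mm.
- jar: Bystander: amber glass jar, 60 mm across, 90 mm tall, on the far side of the bench. Origin: centre of its underside.
- bowl: Bystander: white bowl, 100 mm across, 45 mm tall, on the far side of the bench. Origin: centre of its underside.
- tub: Bystander: open yellow plastic tub, 70 mm (x) by 100 mm (y), 50 mm tall, on the far side of the bench. Origin: centre of its underside.
Things that resemble listed ones, but are neither listed nor needed, are in the scene too. Leave any pink look-alike of the can_round alone.

How it is judged:
By the outcome, as a careful person would: the job done as asked, in the order asked, and still so for the second after the job is handed in, with the robot touching nothing.
It also fails if it takes over 141 s, if anything falls off the work surface, if the arm or the gripper's body presses on something with over 40 N, if the wrist force passes 120 N, or if a joint passes its speed limit or range.

ROBOT

A 7-joint arm with a two-finger parallel gripper is mounted at the origin on the work surface. World frame = base frame: x ahead of the robot, y to its left, z up, the work surface at z = 0. Lengths are in m, angles in rad, forces in N, time in s.
With the tool pointing down it reaches from about 0.425 to 0.95 m from the base axis. Payload 4.7 kg.
Tool frame: the origin (TCP) lies between the finger pads; the fingertips stand 25 mm ahead of it and the grasp point (between the pads) lies 6 mm ahead of it; x points along the fingers, z is the direction in which the jaws open and shut, and the axes are right-handed (so a half turn about x gives the same grasp; the last joint's range is limited). The gripper opens to 85 mm and grips with 20 to 120 N. Pads are 22 mm wide; open, the fingers measure 114 mm over their backs; the gripper's body (76 mm by 85 mm) begins 54 mm behind the grasp point. The pads swing forward as they close: fully open they stand 13 mm farther back than shut.
Start: joints at [-0.029, 0.469, -0.049, 1.532, 0.024, 1.141, -0.082], TCP at [0.675, 0, 0.256] pointing down, gripper open.
Joint ranges: [-2.59, 2.59], [-0.33, 1.99], [-1.39, 1.29], [0.1, 2.45], [-1.04, 4.18], [0.21, 1.99], [-2.66, 2.66]. Speed limits (rad/s): [2.57, 2.57, 3.14, 3.14, 3.14, 3.14, 3.14].

INTERFACE

Orientations are given as a 3x3 rotation matrix whose columns are the frame's x, y, z axes.
In Python, from rig import * gives the robot as it stands. Calls block until the motion is done:
- movep(position, orientation): joint-space move of the TCP to a pose.
- move_l(position, attitude=None, feed=0.15, until_force=None): straight line of the TCP; attitude=None keeps the orientation; feed is the mean speed in m/s. With until_force (N) it stops when the force on the tool has changed by that much, and returns True; else False.
- move_joints(angles): joint-space move.
- command_gripper(opening, newtons=None): finger opening in m; newtons is the grip in N (None keeps the last); returns when the fingers have stopped.
- sleep(seconds).
- inverse_kinematics(position, orientation): joint angles nearest the present ones, or None.
- sense(): the state.
- camera(name): name is "scene" or "side" or "wrist"; returns (picture, depth): 480x640x3 uint8, red, green, blue; 480x640 float32, m along the optical axis (not along the pixel's ray), 0 where there is no reading.
- camera_params(name): a dict with "K" (3x3 intrinsics, pixels), "position" and "rotation" of the camera in the world; the wrist camera has in their place "tool_from_camera" (4x4, takes a point from camera to tool coordinates, whose origin is the TCP and whose axes are the tool frame's). Camera axes: x right, y down, z forward; pixel columns grow to the right and rows downward; lengths in m; the calibration is good to about 2 mm. A picture is of the moment at which its call begins: read the wrist's pose just before it. camera_params takes no time and is no camera call.
A pose or a line that the arm cannot do raises Unreachable and nothing moves.
- finish_job(): hands the job in, once; it reports no verdict.
The state is a dict: "time_s": time; "joint_pos": joint angles; "qd": joint speeds; "joint_efforts": joint torques, N m; "position": TCP position; "tcp_rot": TCP orientation; "wrist_force": force on the tool from outside, world axes, zero at the start; "ft_torque": the same for the moment, N m; "finger_gap": finger opening in m.
Only numpy, scipy, OpenCV 4.12 (cv2) and the standard library are available. Lean on these libraries where they do the work, as an engineer would, in place of code of your own. Each camera call takes 0.05 s, during which the arm holds its last target.

## Working session

There is one attempt and no reset: what is moved stays moved. The work goes in short steps, each a Python script; the robot and the scene stay as the last script left them, time stands still between calls to the robot, and variables do not carry over. Pictures are saved under pics/ and viewed, and the job is handed in when it is done.

```bash
ls; mkdir -p pics
python3 - <<'E'
from rig import *
import cv2
for n in ["scene","side","wrist"]:
    s=sense()
    p,d=camera(n); cv2.imwrite(f"pics/{n}0.png",p[:,:,::-1]); 
    import numpy as np; np.save(f"pics/{n}0.npy",d)
    print(n,camera_params(n))
print(s)
E
```

```text
pics
scene {'K': array([[551.04445451,   0.        , 320.34412298],
       [  0.        , 551.04445451, 238.7752358 ],
       [  0.        ,   0.        ,   1.        ]]), 'position': array([1.17590657, 0.02966641, 0.83369186]), 'rotation': array([[-0.08893264,  0.76338264, -0.63979522],
       [ 0.99598967,  0.0744608 , -0.0496001 ],
       [ 0.00977581, -0.6416405 , -0.76694322]])}
side {'K': array([[433.32071729,   0.        , 315.25972438],
       [  0.        , 433.32071729, 231.86088147],
       [  0.        ,   0.        ,   1.        ]]), 'position': array([0.45521075, 0.59638462, 0.63791173]), 'rotation': array([[-0.99415615, -0.0618565 ,  0.08847218],
       [-0.10675423,  0.68506274, -0.72061958],
       [-0.01603399, -0.72585317, -0.68766278]])}
wrist {'K': array([[386.90055983,   0.        , 320.68403242],
       [  0.        , 386.90055983, 240.58066009],
       [  0.        ,   0.        ,   1.        ]]), 'tool_from_camera': array([[-2.98664688e-04, -3.23519287e-01,  9.46221529e-01,
        -1.17738116e-01],
       [-2.59336420e-04, -9.46221514e-01, -3.23519363e-01,
 
[... 318 characters left out ...]
-0.08229465]), 'qd': array([-0.00165845, -0.00124784,  0.0003617 , -0.00239044,  0.00041306,
       -0.00031292, -0.00010618]), 'joint_efforts': array([ 5.33060393e-04, -5.11518788e+01, -4.69155551e-02, -2.38390929e+01,
        1.07741368e-02,  4.46335340e-03,  2.13932526e-05]), 'position': array([6.74527235e-01, 3.19969368e-05, 2.55358958e-01]), 'tcp_rot': array([[-1.74121919e-03, -6.17205294e-05,  9.99998482e-01],
       [-5.19324811e-05,  9.99999997e-01,  6.16301969e-05],
       [-9.99998483e-01, -5.18250906e-05, -1.74122239e-03]]), 'wrist_force': array([ 0.54076887,  0.72372459, -0.49576237]), 'ft_torque': array([ 0.06011669,  0.02019781, -0.00855348]), 'finger_gap': 0.08521437619578615}
```

View pics/scene0.png

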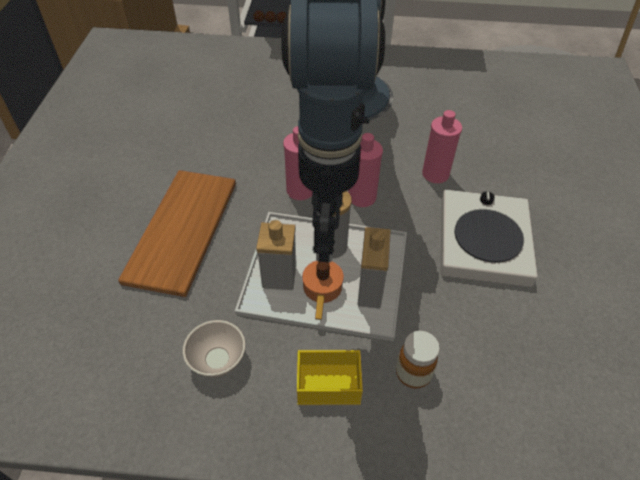

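View pics/side0.png

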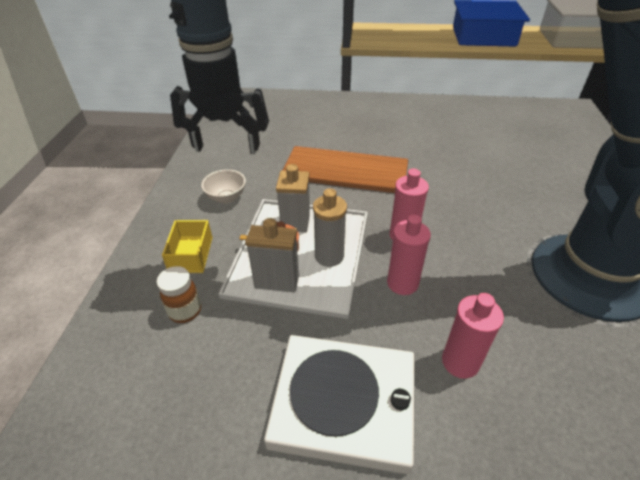

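View pics/wrist0.png

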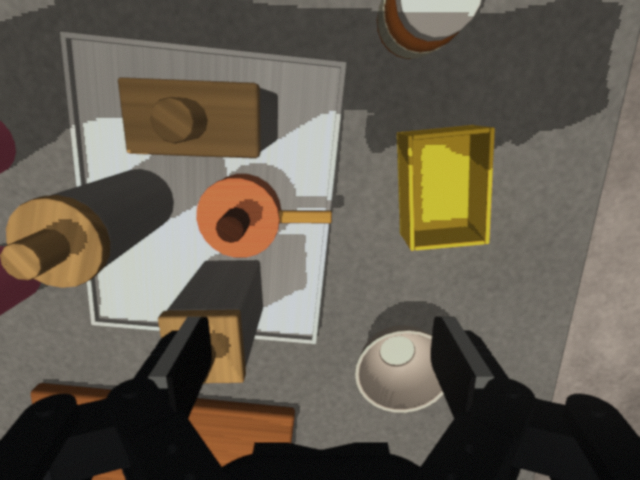

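The round steel can is on the tray (side view 330,228). The three tall pink bottles (410,210; 408,255; 473,335) are look-alikes to avoid. Next I measure everything with the depth data.

```bash
cat > h.py <<'E'
from rig import *
import numpy as np, cv2
R0=np.array([[0,0,1.],[0,1,0],[-1,0,0]])
def pose(name,s=None):
    c=camera_params(name)
    if name!='wrist': return c['K'],np.array(c['rotation']),np.array(c['position'])
    T=c['tool_from_camera']; R=s['tcp_rot']
    return c['K'],R@T[:3,:3],R@T[:3,3]+s['position']
def cloud(name,d,s=None):
    K,R,t=pose(name,s)
    v,u=np.mgrid[:480,:640]
    P=np.stack([(u-K[0,2])/K[0,0]*d,(v-K[1,2])/K[1,1]*d,d],-1)@R.T+t
    P[d<=0]=np.nan
    return P
def look(name):
    s=sense(); p,d=camera(name); return p,d,cloud(name,d,s)
def down(a):  # rotation about vertical: jaws direction at angle a from world x
    c,s=np.cos(a),np.sin(a)
    z=np.array([c,s,0]);x=np.array([0,0,-1.]);y=np.cross(z,x)
    return np.stack([x,y,z],1)
E
python3 - <<'E'
from h import *
s=sense()
canvas=[]
for n in ["scene","side","wrist"]:
    d=np.load(f"pics/{n}0.npy"); P=cloud(n,d,s); p=cv2.imread(f"pics/{n}0.png")
    q=P.reshape(-1,3); c=p.reshape(-1,3)
    ok=np.isfinite(q[:,0])&(q[:,2]<0.2)
    q=q[ok];c=c[ok]
    o=np.argsort(q[:,2]); q=q[o];c=c[o]
    # 2mm/pix: x 0.3..1.0 down, y -.45...45 right
    im=np.zeros((380,480,3),np.uint8)
    r=((q[:,0]-.25)/.002).astype(int); k=((q[:,1]+.48)/.002).astype(int)
    g=(r>=0)&(r<380)&(k>=0)&(k<480)
    im[r[g],k[g]]=c[g]; canvas.append(im)
    for nm,zz in [("rk",(.158,.174)),("sk",(.142,.158)),("fk",(.150,.166)),("pk",(.066,.082))]:
        pass
    # knob tops: pixels with z near top
    for nm,z0,box in [("round",.168,(.4,.62,-.06,.06)),("square",.152,(.5,.7,-.16,-.02)),("flat",.160,(.5,.75,.02,.16)),("pan",.074,(.55,.75,-.06,.06)),]:
        g=(abs(q[:,2]-z0)<.006)&(q[:,0]>box[0])&(q[:,0]<box[1])&(q[:,2]>0)&(q[:,1]>box[2])&(q[:,1]<box[3])
        if g.sum()>10: print(n,nm,g.sum(),np.median(q[g],0).round(4),np.percentile(q[g],[2,98],axis=0).round(3).tolist())
cv2.imwrite("pics/ortho_scene.png",canvas[0]); cv2.imwrite("pics/ortho_side.png",canvas[1]); cv2.imwrite("pics/ortho_wrist.png",canvas[2])
E
```

```text
scene square 149 [ 0.5866 -0.0912  0.152 ] [[0.574, -0.102, 0.146], [0.595, -0.08, 0.155]]
scene flat 151 [0.5983 0.0772 0.1599] [[0.586, 0.066, 0.155], [0.607, 0.087, 0.162]]
scene pan 136 [ 0.605  -0.0087  0.0737] [[0.593, -0.02, 0.068], [0.635, 0.059, 0.079]]
side round 119 [0.5008 0.004  0.1678] [[0.49, -0.009, 0.162], [0.512, 0.011, 0.17]]
side square 89 [ 0.5825 -0.088   0.152 ] [[0.572, -0.101, 0.147], [0.594, -0.079, 0.154]]
side flat 135 [0.5937 0.0805 0.16  ] [[0.584, 0.067, 0.155], [0.605, 0.088, 0.162]]
side pan 51 [ 0.5965 -0.0111  0.0745] [[0.588, -0.019, 0.072], [0.605, -0.004, 0.077]]
wrist round 1439 [0.5056 0.0016 0.1678] [[0.494, -0.01, 0.163], [0.515, 0.012, 0.169]]
wrist square 14 [ 0.5955 -0.0943  0.1503] [[0.594, -0.096, 0.147], [0.596, -0.092, 0.152]]
wrist flat 1674 [0.5976 0.0776 0.1599] [[0.587, 0.067, 0.156], [0.608, 0.088, 0.162]]
wrist pan 669 [ 0.6022 -0.008   0.0739] [[0.591, -0.019, 0.07], [0.613, 0.002, 0.076]]
```

View pics/ortho_side.png

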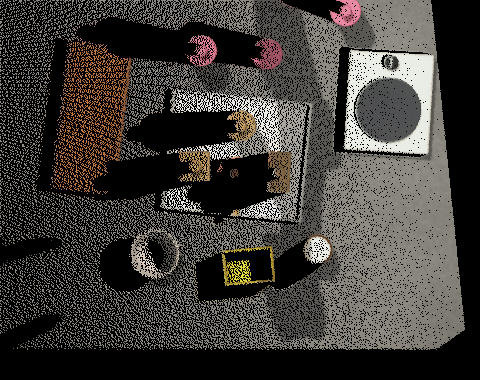

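View pics/ortho_wrist.png

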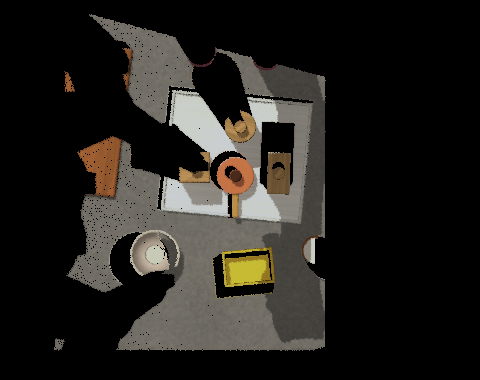

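View pics/ortho_scene.png

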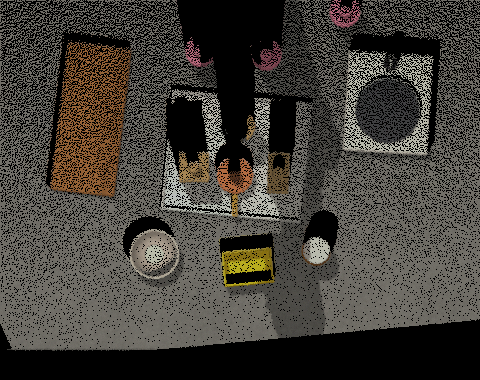

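Run:
```python
from h import *
movep([0.50,-0.10,0.40],R0)
sleep(.3)
for n in ["scene","side","wrist"]:
    p,d,P=look(n); cv2.imwrite(f"pics/{n}1.png",p[:,:,::-1]); np.save(f"pics/{n}1P.npy",P)
    q=P.reshape(-1,3); q=q[np.isfinite(q[:,0])]
    for nm,z0,box in [("round",.168,(.45,.62,-.06,.06)),("square",.152,(.5,.7,-.16,-.02)),("flat",.160,(.5,.75,.02,.16)),("pan",.074,(.55,.75,-.04,.03)),]:
        g=(abs(q[:,2]-z0)<.004)&(q[:,0]>box[0])&(q[:,0]<box[1])&(q[:,1]>box[2])&(q[:,1]<box[3])
        if g.sum()>10:
            c,r=cv2.minEnclosingCircle(q[g][:,:2].astype(np.float32)); print(n,nm,g.sum(),np.round(c,4),round(r,4), np.median(q[g],0).round(4))
    col=p.reshape(-1,3)[np.isfinite(P.reshape(-1,3)[:,0])].astype(int)
    # pinks
    g=(col[:,0]-col[:,1]>50)&(col[:,2]>60)&(q[:,0]<.45)&(q[:,2]>.03)
    if g.sum()>50: print(n,"pink zmax",np.percentile(q[g][:,2],[50,99.5]), np.percentile(q[g],[1,99],axis=0).round(3).tolist())
    # board rect
    g=(abs(q[:,2]-.018)<.006)&(col[:,0]-col[:,2]>45)&(q[:,1]<-.18)&(q[:,0]<.7)
    if g.sum()>200: print(n,"board",cv2.minAreaRect(q[g][:,:2].astype(np.float32)),np.median(q[g][:,2]))
    # plate
    g=(abs(q[:,2]-.040)<.008)&(col.max(1)<85)&(q[:,1]>.19)&(q[:,1]<.4)&(q[:,0]>.405)&(q[:,0]<.56)
    if g.sum()>200:
        c,r=cv2.minEnclosingCircle(q[g][:,:2].astype(np.float32)); print(n,"plate",c,r,q[g].mean(0))
print(sense()['position'],sense()['time_s'])
```

```text
scene round 119 [ 0.502  -0.0007] 0.0129 [0.5036 0.     0.1681]
scene square 135 [ 0.584  -0.0914] 0.0124 [ 0.5856 -0.0912  0.1521]
scene flat 141 [0.5955 0.0761] 0.0122 [0.5975 0.0772 0.16  ]
scene pan 126 [ 0.6001 -0.0105] 0.0127 [ 0.6014 -0.0101  0.0738]
scene pink zmax [0.13495718 0.16662318] [[0.253, -0.105, 0.131], [0.387, 0.236, 0.166]]
scene board ((0.4867669641971588, -0.2984766662120819), (0.13153722882270813, 0.30212417244911194), 83.13017272949219) 0.018764478341294688
scene plate (0.472135990858078, 0.2961338460445404) 0.06571204215288162 [0.47510674 0.29491357 0.04026729]
side round 108 [ 5.018e-01 -2.000e-04] 0.0123 [0.5014 0.0034 0.1681]
side square 83 [ 0.582  -0.0908] 0.0124 [ 0.5826 -0.0874  0.152 ]
side flat 127 [0.5955 0.0773] 0.0128 [0.5939 0.0799 0.1601]
side pan 50 [ 0.5976 -0.0113] 0.0105 [ 0.5965 -0.0112  0.0745]
side pink zmax [0.12850685 0.165654  ] [[0.247, -0.088, 0.033], [0.383, 0.24, 0.165]]
side board ((0.04964163899421692, -0.7878904938697815), (1.2095615863800049, 1.0531282424926758), 83.41466522216797) 0.015993169251065753
side plate (0.46999093890190125, 0.29860028624534607) 0.06348485499620438 [0.46961971 0.30224038 0.04063144]
wrist round 644 [5.028e-01 1.000e-04] 0.0118 [ 5.031e-01 -1.000e-04  1.678e-01]
wrist square 472 [ 0.5841 -0.0913] 0.012 [ 0.5835 -0.0903  0.1519]
wrist flat 26 [0.5955 0.0669] 0.0057 [0.5956 0.0664 0.1576]
wrist pan 393 [ 0.6006 -0.0093] 0.012 [ 0.6    -0.0098  0.0739]
wrist pink zmax [0.13428485 0.16560366] [[0.326, -0.105, 0.132], [0.387, 0.072, 0.165]]
wrist board ((0.4881826937198639, -0.2980464696884155), (0.13078835606575012, 0.3000629246234894), 83.2748031616211) 0.01814797281971381
[ 0.50021831 -0.0998576   0.39963283] 1.575
```

View pics/wrist1.png

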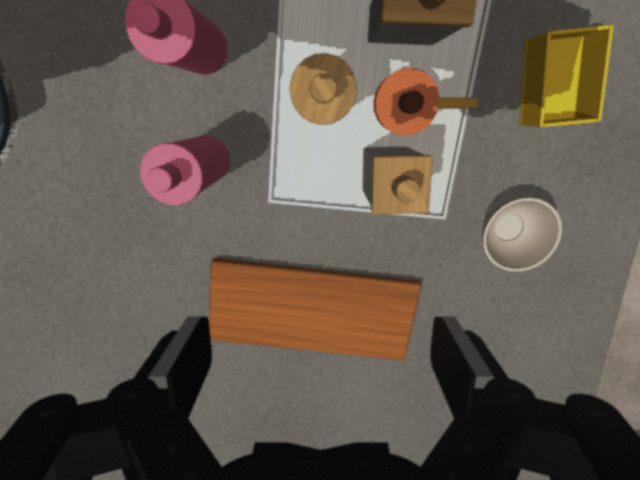

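View pics/scene1.png

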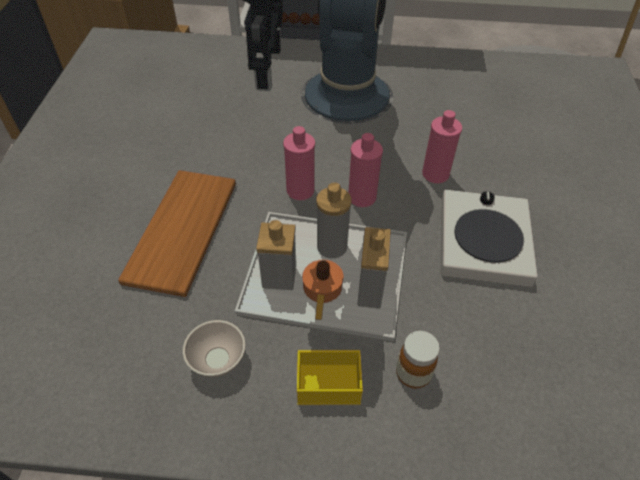

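Positions agree across the three cameras to about 2 mm. Targets:

| Thing | Wrist 1 pixel | Why it fits |
|---|---|---|
| Round can | (323,88) | steel body, wooden lid, on the tray |
| Square can | (405,187) | on the tray |
| Flat can | (432,5) | on the tray |
| Pan | (412,102) | on the tray |

The pink bottles at (150,20) and (165,175) are off the tray and not wanted. I'll confirm with one crop, then check reach.

```bash
cat >> h.py <<'E'
POS=dict(round=(0.5024,0.0000),square=(0.5841,-0.0912),flat=(0.5955,0.0768),pan=(0.6004,-0.0100))
LID=dict(round=.134,square=.118,flat=.126,pan=.038)
bc=np.array([.4878,-.2982]); bd=np.array([np.cos(np.radians(-6.8)),np.sin(np.radians(-6.8))])
SLOT=dict(square=bc+.1*bd,flat=bc,round=bc-.1*bd)
HOB=(0.4705,0.2975)
OFF=.028
def hi(n): return .21+LID[n]+OFF
def pick(n,xy,base,lift,op=.05,force=45):
    x,y=xy; zt=base+LID[n]+OFF
    s=sense()
    zs=max(s['position'][2],zt+.06)
    if np.hypot(s['position'][0]-x,s['position'][1]-y)>.005: move_l([x,y,zs],R0,feed=.3)
    command_gripper(op)
    move_l([x,y,zt+.04],R0,feed=.2)
    print('touch?',move_l([x,y,zt],R0,feed=.08,until_force=8))
    s0=sense()
    command_gripper(0.0,force)
    s=sense(); print(n,'gap',round(s['finger_gap'],4),'pos',s0['position'].round(4),'F',s['wrist_force'].round(1))
    move_l([x,y,zt+.03],R0,feed=.06)
    s=sense(); print('lifted gap',round(s['finger_gap'],4),s['wrist_force'].round(1),s['time_s'])
    move_l([x,y,lift],R0,feed=.2)
def place(n,xy,base,op=.05):
    x,y=xy; zt=base+LID[n]+OFF
    s=sense()
    move_l([x,y,s['position'][2]],R0,feed=.22); 
    move_l([x,y,zt+.02],R0,feed=.18)
    sleep(.2); s=sense(); e=s['position']-[x,y,zt+.02]
    move_l([x-e[0],y-e[1],zt+.004],R0,feed=.06)
    t=move_l([x-e[0],y-e[1],zt-.004],R0,feed=.015,until_force=3)
    s=sense(); print('contact',t,'pos',s['position'].round(4),'want',np.round([x,y,zt],4),'F',s['wrist_force'].round(1))
    command_gripper(op); sleep(.2)
    move_l([x,y,zt+.05],R0,feed=.12)
    print('t',sense()['time_s'])
E
python3 - <<'E'
from h import *
p=cv2.imread("pics/wrist1.png")[0:230,250:500]; cv2.imwrite("pics/crop.png",cv2.resize(p,None,fx=2.6,fy=2.6,interpolation=cv2.INTER_CUBIC))
for n in POS:
    for xy in [POS[n], SLOT.get(n,HOB)]:
        for z in [LID[n]+.018+OFF,hi(n)]: print(n,z,inverse_kinematics([*xy,z],R0) is not None)
E
```

```text
round 0.18 True
round 0.372 True
round 0.18 True
round 0.372 True
square 0.16399999999999998 True
square 0.356 True
square 0.16399999999999998 True
square 0.356 True
flat 0.172 True
flat 0.364 True
flat 0.172 True
flat 0.364 True
pan 0.08399999999999999 True
pan 0.276 True
pan 0.08399999999999999 True
pan 0.276 True
```

View pics/crop.png

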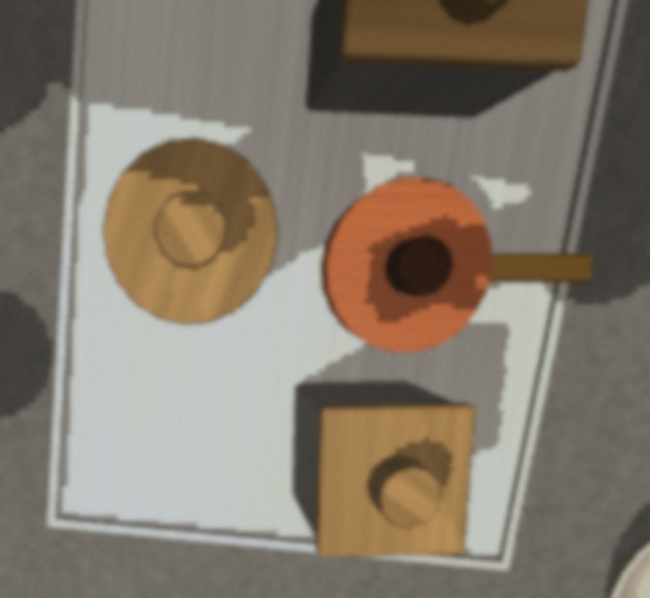

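The crop confirms the steel round can, the square can, the flat can and the copper pan. I'll start with the square one.

Run:
```python
from h import *
pick('square',POS['square'],.004,.27)
place('square',SLOT['square'],.018)
p,d,P=look('scene'); cv2.imwrite("pics/scene2.png",p[:,:,::-1])
```

```text
touch? False
square gap 0.023 pos [ 0.5842 -0.0912  0.1499] F [-1.   0.7  3.5]
lifted gap 0.0225 [-0.5 -0.5 -2.5] 5.3083
contact True pos [ 0.5864 -0.3099  0.1646] want [ 0.5871 -0.31    0.164 ] F [-0.4  0.2  4.7]
t 9.8083
```

View pics/scene2.png

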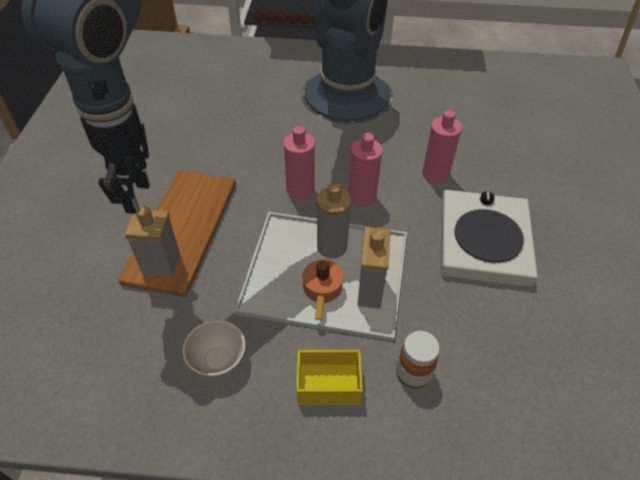

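```bash
sed -i "s/sleep(.2); s=sense(); e=.*/sleep(.5); s=sense(); e=s['position']-[x,y,zt+.02]; print('e',e.round(4))/" h.py
python3 - <<'E'
from h import *
move_l([*SLOT['square'],.25],R0,feed=.2)
pick('round',POS['round'],.004,.30)
place('round',SLOT['round'],.018)
x,y=SLOT['round']; move_l([x,y,.3],R0,feed=.2)
pick('flat',POS['flat'],.004,hi('flat'))
place('flat',SLOT['flat'],.018)
x,y=SLOT['flat']; move_l([x,y,.3],R0,feed=.2)
move_l([.6,-.01,.3],R0,feed=.3)
p,d,P=look('scene'); cv2.imwrite("pics/scene3.png",p[:,:,::-1])
p,d,P=look('wrist'); cv2.imwrite("pics/wrist3.png",p[:,:,::-1])
q=P.reshape(-1,3)
g=(abs(q[:,2]-.074)<.004)&(abs(q[:,0]-.6)<.03)&(abs(q[:,1]+.01)<.03)
print(g.sum(),cv2.minEnclosingCircle(q[g][:,:2].astype(np.float32)))
E
```

```text
touch? False
round gap 0.023 pos [0.5028 0.     0.1664] F [-1.4  0.5  4.6]
lifted gap 0.0225 [-0.2  0.6 -2.7] 13.6667
e [ 0.     -0.0001  0.0002]
contact True pos [ 0.3887 -0.2866  0.1807] want [ 0.3885 -0.2864  0.18  ] F [-1.4 -0.3  5.5]
t 19.0167
touch? False
flat gap 0.0224 pos [0.5956 0.0769 0.1578] F [-0.9 -0.6  2.7]
lifted gap 0.0223 [-0.5  0.  -4.3] 23.5917
e [ 0.     -0.      0.0001]
contact True pos [ 0.4879 -0.2985  0.1726] want [ 0.4878 -0.2982  0.172 ] F [-0.6  1.1  6.4]
t 30.0833
513 ((0.6005293726921082, -0.009294107556343079), 0.012107555754482746)
```

View pics/scene3.png

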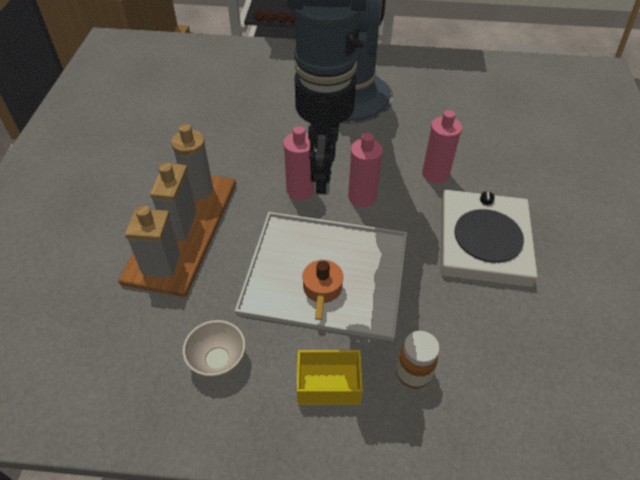

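View pics/wrist3.png

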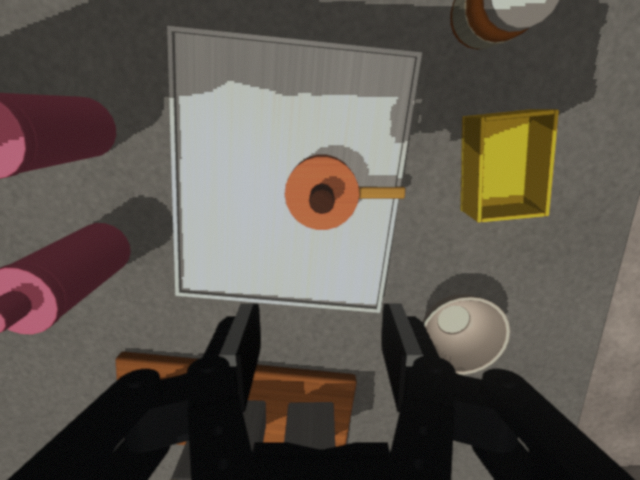

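All three cans stand upright on the board, and the pan is free. I'll measure the plate from above before carrying the pan.

Run:
```python
from h import *
move_l([.5,.29,.35],R0,feed=.3); sleep(.3)
p,d,P=look('wrist'); cv2.imwrite("pics/wrist4.png",p[:,:,::-1])
q=P.reshape(-1,3); g=(abs(q[:,2]-.040)<.0025)&(p.reshape(-1,3).max(1)<90)&(abs(q[:,0]-.47)<.08)&(abs(q[:,1]-.297)<.08)
m=cv2.morphologyEx(g.reshape(480,640).astype(np.uint8),cv2.MORPH_OPEN,np.ones((5,5)))
q=P[m>0]; print(len(q),cv2.minEnclosingCircle(q[:,:2].astype(np.float32)),np.median(q[:,2]),cv2.fitEllipse(cv2.convexHull(q[:,:2].astype(np.float32))))
cv2.imwrite("pics/m4.png",m*255)
```

```text
10276 ((0.4708899259567261, 0.29609155654907227), 0.06446469575166702) 0.04009327465248297 ((0.47135528922080994, 0.2961396276950836), (0.126682311296463, 0.12810026109218597), 171.19406127929688)
```

View pics/wrist4.png

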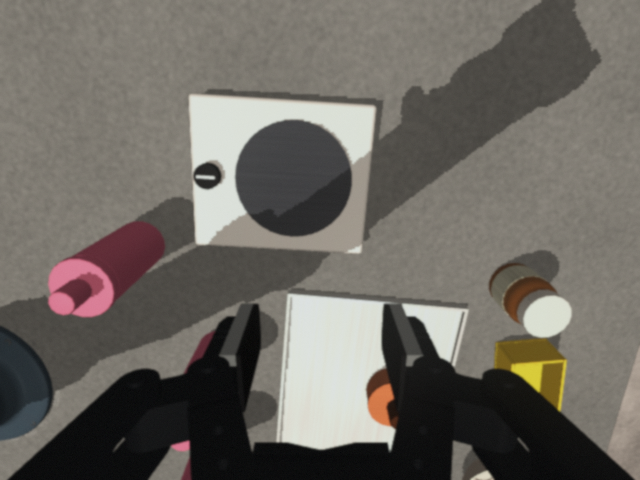

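The plate is centred at pixel (294,178), which is (0.471, 0.296) in the world.

Run:
```python
from h import *
pick('pan',(0.6004,-0.0096),.004,.22)
place('pan',(.471,.2963),.040)
move_l([.471,.2963,.30],R0,feed=.2); 
move_l([.5,.2,.35],R0,feed=.3); sleep(.3)
p,d,P=look('wrist'); cv2.imwrite("pics/wrist5.png",p[:,:,::-1])
q=P.reshape(-1,3); g=(abs(q[:,2]-.110)<.004)&(abs(q[:,0]-.47)<.03)&(abs(q[:,1]-.297)<.03)
print(g.sum(),cv2.minEnclosingCircle(q[g][:,:2].astype(np.float32)),np.median(q[g][:,2]))
g=(abs(q[:,2]-.040)<.003)&(p.reshape(-1,3).max(1)<90)&(abs(q[:,0]-.47)<.08)&(abs(q[:,1]-.297)<.08)
m=cv2.morphologyEx(g.reshape(480,640).astype(np.uint8),cv2.MORPH_OPEN,np.ones((3,3)))
print('plate',cv2.minEnclosingCircle(P[m>0][:,:2].astype(np.float32)))
```

```text
touch? False
pan gap 0.0224 pos [ 0.6004 -0.0096  0.0696] F [-0.6  0.8  2.5]
lifted gap 0.0228 [ 0.3  0.1 -2.3] 37.8917
e [0.0001 0.0001 0.0003]
contact True pos [0.4711 0.2965 0.1065] want [0.471  0.2963 0.106 ] F [-0.9  0.2  4.9]
t 43.4
614 ((0.4718424379825592, 0.29664525389671326), 0.011969520710408688) 0.10984490064267219
plate ((0.47097617387771606, 0.2963842451572418), 0.06436902284622192)
```

View pics/wrist5.png

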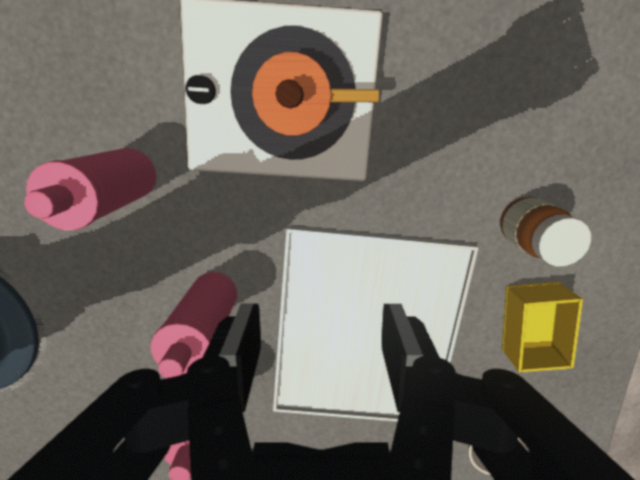

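The pan (290,93) is centred on the plate to within about 1 mm. I'll check the cans on the board, then return them.

Run:
```python
from h import *
move_l([.52,-.18,.40],R0,feed=.35); sleep(.3)
for n in ['wrist','scene','side']:
    p,d,P=look(n); cv2.imwrite(f"pics/{n}6.png",p[:,:,::-1]); q=P.reshape(-1,3)
    for k in SLOT:
        z=.018+LID[k]+.03; g=(abs(q[:,2]-z)<.004)&(np.hypot(q[:,0]-SLOT[k][0],q[:,1]-SLOT[k][1])<.03)
        if g.sum()>10: print(n,k,g.sum(),SLOT[k].round(4),cv2.minEnclosingCircle(q[g][:,:2].astype(np.float32)))
```

```text
wrist square 147 [ 0.5871 -0.31  ] ((0.5823317170143127, -0.3094516098499298), 0.010922354646027088)
wrist flat 390 [ 0.4878 -0.2982] ((0.4888635575771332, -0.29727232456207275), 0.011999035254120827)
wrist round 420 [ 0.3885 -0.2864] ((0.38925671577453613, -0.2857368290424347), 0.012074590660631657)
scene square 138 [ 0.5871 -0.31  ] ((0.5866467952728271, -0.3103698790073395), 0.012881598435342312)
scene flat 116 [ 0.4878 -0.2982] ((0.4878908395767212, -0.2964280843734741), 0.01319282315671444)
scene round 98 [ 0.3885 -0.2864] ((0.3885193467140198, -0.2850762903690338), 0.013150391168892384)
side square 53 [ 0.5871 -0.31  ] ((0.58500075340271, -0.3078784942626953), 0.012001541443169117)
side flat 58 [ 0.4878 -0.2982] ((0.48822635412216187, -0.2965095341205597), 0.012460830621421337)
side round 57 [ 0.3885 -0.2864] ((0.3852144181728363, -0.28401437401771545), 0.013712243176996708)
```

View pics/wrist6.png

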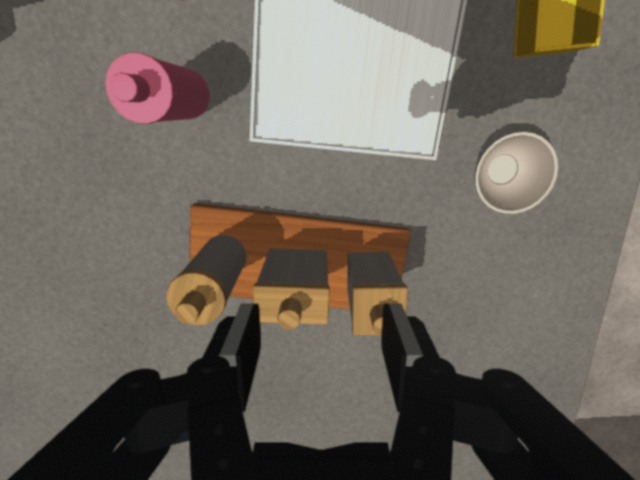

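Run:
```python
from h import *
for k,l in [('flat',hi('flat')),('round',.32),('square',.30)]:
    pick(k,SLOT[k],.018,l)
    place(k,POS[k],.004)
    move_l([*POS[k],.35],R0,feed=.2)
move_l([0.50,-0.10,0.40],R0,feed=.3); sleep(.5)
for n in ["scene","side","wrist"]:
    p,d,P=look(n); cv2.imwrite(f"pics/{n}7.png",p[:,:,::-1])
    q=P.reshape(-1,3); q=q[np.isfinite(q[:,0])]
    for nm,z0,box in [("round",.168,(.45,.62,-.06,.06)),("square",.152,(.5,.7,-.16,-.02)),("flat",.160,(.5,.75,.02,.16))]:
        g=(abs(q[:,2]-z0)<.004)&(q[:,0]>box[0])&(q[:,0]<box[1])&(q[:,1]>box[2])&(q[:,1]<box[3])
        if g.sum()>10:
            c,r=cv2.minEnclosingCircle(q[g][:,:2].astype(np.float32)); print(n,nm,g.sum(),np.round(c,4),round(r,4), np.median(q[g],0).round(4))
a=cv2.imread('pics/scene1.png');b=cv2.imread('pics/scene7.png')
cv2.imwrite('pics/cmp.png',cv2.resize(np.hstack([a[170:340,230:430],b[170:340,230:430]]),None,fx=2,fy=2))
d=cv2.absdiff(cv2.imread('pics/wrist1.png'),cv2.imread('pics/wrist7.png')); cv2.imwrite('pics/diff.png',d)
```

```text
touch? False
flat gap 0.0225 pos [ 0.4879 -0.2984  0.172 ] F [-1.6  1.1  3.4]
lifted gap 0.0227 [-0.4 -0.2 -5. ] 50.3667
e [0.     0.     0.0001]
contact True pos [0.5958 0.0769 0.1587] want [0.5955 0.0768 0.158 ] F [-0.2  0.6  6.8]
t 56.8583
touch? False
round gap 0.0229 pos [ 0.3888 -0.2866  0.1803] F [-0.4 -0.3  4.7]
lifted gap 0.0226 [-0.7  0.1 -3.6] 61.925
e [0.0001 0.     0.0002]
contact True pos [ 0.5026 -0.      0.1667] want [0.5024 0.     0.166 ] F [-0.7 -0.2  4.8]
t 67.4917
touch? False
square gap 0.0223 pos [ 0.5872 -0.3101  0.1638] F [-1.3 -0.5  2.7]
lifted gap 0.0226 [ 0.7  0.4 -3.3] 72.2833
e [0.     0.     0.0002]
contact True pos [ 0.5843 -0.0913  0.1506] want [ 0.5841 -0.0912  0.15  ] F [-0.9 -0.3  4.1]
t 77.4167
scene round 123 [5.02e-01 4.00e-04] 0.0128 [ 5.048e-01 -2.000e-04  1.681e-01]
scene square 134 [ 0.5839 -0.0912] 0.0126 [ 0.5857 -0.0909  0.1521]
scene flat 144 [0.5963 0.0776] 0.0129 [0.5981 0.0768 0.1601]
side round 104 [0.5019 0.0007] 0.0123 [0.5014 0.0028 0.1682]
side square 80 [ 0.5829 -0.0898] 0.0117 [ 0.5826 -0.0879  0.1522]
side flat 124 [0.5948 0.0778] 0.012 [0.5941 0.0796 0.1601]
wrist round 644 [5.029e-01 2.000e-04] 0.0119 [5.031e-01 3.000e-04 1.679e-01]
wrist square 469 [ 0.5838 -0.091 ] 0.0121 [ 0.5833 -0.0904  0.1519]
wrist flat 22 [0.5961 0.0667] 0.0053 [0.5958 0.0661 0.1572]
```

View pics/scene7.png

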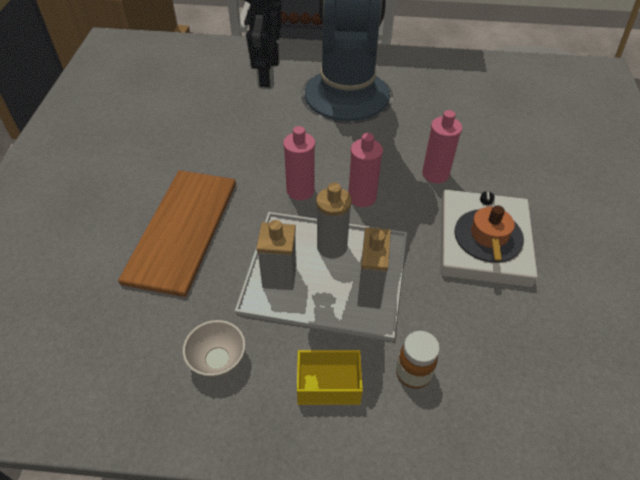

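View pics/cmp.png

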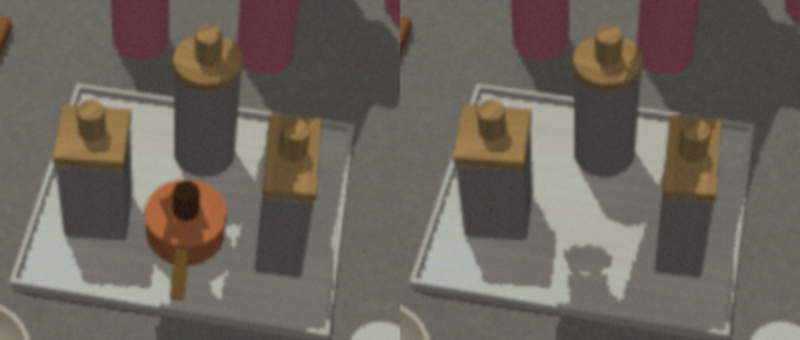

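View pics/diff.png

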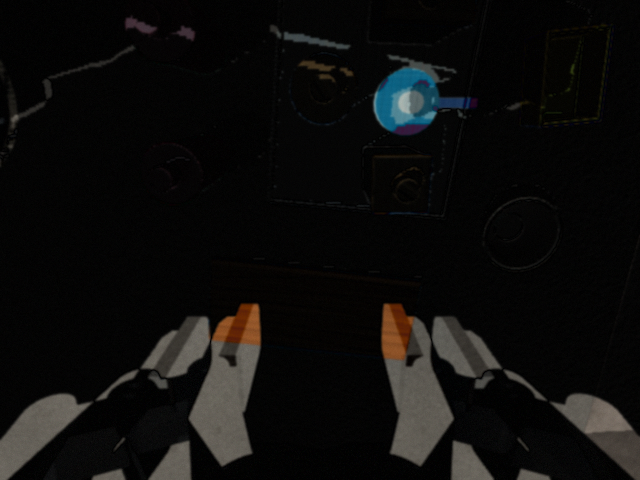

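The cans are back in their original places at pixels (333,220), (278,255) and (375,265). The pan is on the plate at (492,228). The difference image shows only the pan, the shadows and the gripper.

Run:
```python
from rig import *
print(finish_job())
```

```text
the job is handed in; nothing more can be done
None
```

The job is done and handed in at about 80 s of the 141 s allowed. I moved the square, round and flat canisters onto the wooden board, set the pan on the warmer's plate, then put the flat, round and square canisters back on the tray.

- **Canisters:** all three stand upright. Their knob positions match the starting measurements to about 1 mm in all three cameras, except that the wrist camera's view of the flat can was too cut off to count.
- **Pan:** it measured within about 1 mm of the plate's centre just after it was set down, and the last scene picture still shows it there.
- **Forces:** each set-down stopped at light contact, with wrist readings under 7 N.
- **Everything else:** the before-and-after wrist and scene pictures show the bowl, the tub and the pink bottles unmoved; the jar is in the scene view only.
- **Disagreements:** on the board, the wrist and side cameras read the square can 2–5 mm off in x where fingers or neighbours partly hid it, and the side camera also read the round can about 3 mm off. The scene camera matched the commanded spots, and both were picked up again without trouble. No check failed at the end.

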